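# Open the next jar in the stain-treatment carousel

## Task

The front place of the stain-treatment carousel is empty: turn the carousel (the bar at its centre is the handle) one click anticlockwise seen from above, so that the jar standing just to the left of the empty place comes round to the front and the turntable settles in its click. Then twist that jar's lid loose - some of these lids have a left-hand thread and nothing on the outside shows which, so if it does not give one way, try the other - and lift it off, leaving the jar down in its pocket and the other jars shut. Finish while still holding the lid level and still, about 8 cm above the open jar; do not put it down or let go.

Things in the scene. Friction and masses are not known exactly. Their poses are not given: they have to be found in the camera images.
- carousel: grey round foot of the carousel, 238 mm across, fixed; origin on the worktop on the turntable's axis, z up, -x towards its FRONT, marked by a slotted steel drip pan 13 mm high that reaches to 190 mm from the axis. On it turns a white turntable, 244 mm across, upper face 38 mm above the worktop, with six hexagonal pockets (rims at 62 mm) 82 mm from the axis, 60 degrees apart
- turntable (a joint): angle of the turntable in rad, 0 at the start, positive anticlockwise from above. It clicks every 60 degrees (1.047 rad): a spring roller, 0.3 to 0.5 N m to leave or enter, pulls it in over the last 5 degrees; between clicks it stays where it is left
- handle (a point): centre of the centre handle that turns the turntable: a black bar 64 mm long, 16 mm thick, 32 mm high (middle 133 mm, top 149 mm above the worktop) on a steel post over the axis. The point's x axis lies along the bar, and along the carousel's x at the start. The lids stand 56 mm or more from the axis
- front_place (a point): fixed point 82 mm in front of the axis and 38 mm above the worktop: centre of the floor of whichever pocket is at the front. At the start that pocket and the one to its right (robot's right) are empty. Going round from the front by the left, the next three pockets hold the jars, the one after them a measuring cup
- jar_1: hexagonal amber glass jar, 58 mm across flats, body 66 mm high, about 0.35 kg, loose (1 mm play) in a pocket that keeps it from turning; may be in any of the three jar pockets. Origin at the centre of its underside, z up. Neck 32 mm across, mouth 92 mm above the origin. Thread right-hand (loosens anticlockwise from above) or left-hand (loosens clockwise): not to be seen
- jar_2: hexagonal amber glass jar, 58 mm across flats, body 66 mm high, about 0.35 kg, loose (1 mm play) in a pocket that keeps it from turning; may be in any of the three jar pockets. Origin at the centre of its underside, z up. Neck 32 mm across, mouth 92 mm above the origin. Thread right-hand (loosens anticlockwise from above) or left-hand (loosens clockwise): not to be seen
- jar_3: hexagonal amber glass jar, 58 mm across flats, body 66 mm high, about 0.35 kg, loose (1 mm play) in a pocket that keeps it from turning; may be in any of the three jar pockets. Origin at the centre of its underside, z up. Neck 32 mm across, mouth 92 mm above the origin. Thread right-hand (loosens anticlockwise from above) or left-hand (loosens clockwise): not to be seen
- lid_1: ribbed black lid of jar_1, 51 mm across, 21.5 high, 30 g, a low rib on top along its x; all lids alike. Origin: centre of its lower edge, 73.5 mm above the jar's origin when shut; z up. Four lugs: the tightening way it stops dead within 5 degrees; the loosening way it turns easily, not rising, is free to lift from 44 to 64 degrees and stops there. At a 10 N grip fingers slip at a stop
- lid_2: ribbed black lid of jar_2, 51 mm across, 21.5 high, 30 g, a low rib on top along its x; all lids alike. Origin: centre of its lower edge, 73.5 mm above the jar's origin when shut; z up. Four lugs: the tightening way it stops dead within 5 degrees; the loosening way it turns easily, not rising, is free to lift from 44 to 64 degrees and stops there. At a 10 N grip fingers slip at a stop
- lid_3: ribbed black lid of jar_3, 51 mm across, 21.5 high, 30 g, a low rib on top along its x; all lids alike. Origin: centre of its lower edge, 73.5 mm above the jar's origin when shut; z up. Four lugs: the tightening way it stops dead within 5 degrees; the loosening way it turns easily, not rising, is free to lift from 44 to 64 degrees and stops there. At a 10 N grip fingers slip at a stop
- measuring_cup: open white plastic measuring cup, 61 mm across its rim, 80 mm high, standing loose in a pocket of the turntable and turning with it; leave it standing in its pocket. Origin at the centre of its underside
- brush_1: scrubbing brush with a grey handle, 30 x 85 x 55 mm, loose on the worktop behind the carousel; leave it alone. Origin at the centre of its underside

How it is judged (in metres and radians):
On the way, in this order (a step that is already met when the one before it is completed fails the run):
1. the carousel is turned one click anticlockwise and rests in the click, with the next jar at the front, still shut (value of joint turntable between 0.977 and 1.117 rad and velocity of joint turntable between -0.05 and 0.05 rad/s and horizontal distance between any of jar_1, jar_2, jar_3 and front_place below 0.02 m and distance between lid_1 and jar_1 below 0.08 m and distance between lid_2 and jar_2 below 0.08 m and distance between lid_3 and jar_3 below 0.08 m), for 0.3 s.
2. the front jar's lid has come off its thread and is lifted clear of the mouth in the fingers (value of joint turntable between 0.977 and 1.117 rad and ((horizontal distance between jar_1 and front_place below 0.02 m and z of lid_1 in the frame of jar_1 above 0.0985 m and contact force between the fingers and lid_1 above 0.5 N) or (horizontal distance between jar_2 and front_place below 0.02 m and z of lid_2 in the frame of jar_2 above 0.0985 m and contact force between the fingers and lid_2 above 0.5 N) or (horizontal distance between jar_3 and front_place below 0.02 m and z of lid_3 in the frame of jar_3 above 0.0985 m and contact force between the fingers and lid_3 above 0.5 N))), for 0.2 s.
At the end, for the whole second after the job is handed in: turntable in its first anticlockwise click (4 degrees); jars down in their pockets (6 mm); the front jar's lid held by the fingers 50 mm or more above its shut height, within 60 mm sideways of its jar, level (0.3 rad), still, touching neither jar nor carousel; other lids on their jars (value of joint turntable between 0.977 and 1.117 rad and z of each of jar_1, jar_2, jar_3 in the frame of carousel below 0.044 m and ((horizontal distance between jar_1 and front_place below 0.02 m and z of lid_1 in the frame of jar_1 above 0.1235 m and horizontal distance between lid_1 and jar_1 below 0.06 m and angle between lid_1's own z axis and vertical below 0.3 rad and contact force between the fingers and lid_1 above 1 N and contact force between lid_1 and carousel below 0.1 N and contact force between lid_1 and jar_1 below 0.1 N and linear speed of lid_1 below 0.03 m/s and distance between lid_2 and jar_2 below 0.08 m and distance between lid_3 and jar_3 below 0.08 m) or (horizontal distance between jar_2 and front_place below 0.02 m and z of lid_2 in the frame of jar_2 above 0.1235 m and horizontal distance between lid_2 and jar_2 below 0.06 m and angle between lid_2's own z axis and vertical below 0.3 rad and contact force between the fingers and lid_2 above 1 N and contact force between lid_2 and carousel below 0.1 N and contact force between lid_2 and jar_2 below 0.1 N and linear speed of lid_2 below 0.03 m/s and distance between lid_1 and jar_1 below 0.08 m and distance between lid_3 and jar_3 below 0.08 m) or (horizontal distance between jar_3 and front_place below 0.02 m and z of lid_3 in the frame of jar_3 above 0.1235 m and horizontal distance between lid_3 and jar_3 below 0.06 m and angle between lid_3's own z axis and vertical below 0.3 rad and contact force between the fingers and lid_3 above 1 N and contact force between lid_3 and carousel below 0.1 N and contact force between lid_3 and jar_3 below 0.1 N and linear speed of lid_3 below 0.03 m/s and distance between lid_1 and jar_1 below 0.08 m and distance between lid_2 and jar_2 below 0.08 m))); the arm keeps its last pose, push and grip.
It fails at once if a jar is pulled up out of its pocket (z of any of jar_1, jar_2, jar_3 in the frame of carousel above 0.058 m).
It fails at once if the lid of a jar that is not at the front is taken off ((z of lid_1 in the frame of jar_1 above 0.0855 m and not (horizontal distance between jar_1 and front_place below 0.03 m)) or (z of lid_2 in the frame of jar_2 above 0.0855 m and not (horizontal distance between jar_2 and front_place below 0.03 m)) or (z of lid_3 in the frame of jar_3 above 0.0855 m and not (horizontal distance between jar_3 and front_place below 0.03 m))).
It fails at once if the measuring cup is knocked over or out (angle between measuring_cup's own z axis and vertical above 0.5 rad or z of measuring_cup in the frame of carousel above 0.06 m).
It fails at once if the brush is disturbed (distance of brush_1 from where it was at the start of the episode above 0.03 m).
It also fails if it takes over 64 s, if anything falls off the work surface, if the arm or the gripper's body presses on something with over 40 N, if the wrist force passes 120 N, or if a joint passes its speed limit or range.

## Robot

A 6-joint arm with a two-finger parallel gripper is mounted at the origin on a cart in front of the work surface, level with it; the furniture and walls round the work are solid. World frame = base frame: x ahead of the robot, y to its left, z up, the work surface at z = 0. Lengths are in mm, angles in rad, forces in N, time in s.
With the tool pointing down it reaches from about 250 to 725 mm from the base axis. Payload 4 kg.
Tool frame: the origin (TCP) lies midway between the tips of the shut fingers; the grasp point (between the pads) lies pinch_z behind it (pinch_z is the distance from the TCP to the grasp point, in mm); z points along the fingers, y is the line along which they close (so a half turn about z gives the same grasp; the last joint's range is limited). The gripper opens to 85 mm and grips with 20 to 120 N. Pads are 22 mm wide; open, the fingers measure 114 mm over their backs; the gripper's body (76 mm by 85 mm) begins 54 mm behind the grasp point. The pads swing forward as they close: fully open they stand 13 mm farther back than shut.
Start: joints at [-1.242, 0.241, 0.005, 1.335, 0, 1.571], TCP at [161.452, -473.215, 204.906] pointing down, gripper open.
Joint ranges: [-2.72, 2.72], [-1.05, 1.87], [-1.09, 1.28], [-1.99, 2.15], [-1.42, 1.44], [-3.14, 3.14]. Speed limits (rad/s): [2.79, 2.79, 3.14, 3.14, 3.14, 3.14].

## Interface

Orientations are given as a unit quaternion [x, y, z, w].
In Python, from workcell import * gives the robot as it stands. The module is installed in compiled form; this text tells all that it offers.
- The arm moves only by the tool send_rows, never from a script. Its arguments are lists of equal length, an entry for each row: "slide": the shift along the tool's x, y, z in mm, a list of three; "roll": the turn about the tool's z in degrees; "jaw": the finger opening in mm, from 0 to 85.4. A call has 1 to 12 rows; each row is the pose to reach, as a shift and turn from the pose commanded when the call began, along the tool's axes at that moment; what a row does not reach only later rows make up. A row lasts 1/8 s, in which the tool goes at most 62.5 mm and 10.7 degrees, less where a joint would pass 70% of its speed; a pose out of reach is approached as far as the arm can. A call with a gripper value outside its range is refused whole. The fingers move at their own pace and stop on an object; "squeeze" is the grip in N (left out, the last holds). Time passes only in rows, so rows that repeat a pose let the fingers close. It gives the time, the measured TCP pose, the force, the opening and the grip force at its end, in the units of the state.
- sense(): the state, without advancing time (a new reading comes with each control period).
- capture(name): name is "scene" or "top" or "wrist"; returns a dict with "frame" (420x560x3 uint8, red, green, blue), "fovy" (degrees; the focal length in pixels is half the picture's height over the tangent of half this angle, whatever the lens; pixels are square), "cx", "cy" (the principal point, pixels), "T" (4x4, takes a point from camera to world coordinates); the wrist camera has in their place "mount" (4x4, takes a point from camera to tool coordinates, whose origin is the TCP and whose axes are the flange's). Camera axes: x right, y down, z forward; pixel columns grow to the right and rows downward; lengths in mm; the calibration is good to about 2 mm. A picture is of the moment at which its call begins: read the wrist's pose just before it. There is no depth.
- close_job(): hands the job in; it is judged then, once.
The state is a dict: "clock": time; "joints": joint angles; "joint_vel": joint speeds; "effort": joint torques, N m; "tool_pos": TCP position; "tool_rot": TCP orientation; "force": force on the tool from outside, world axes, zero at the start; "ft_torque": the same for the moment, N m; "gripper_width": finger opening in mm; "grasp_force": force on a finger pad.
Only numpy, scipy, OpenCV 4.12 (cv2) and the standard library are available. Lean on these libraries where they do the work, as an engineer would, in place of code of your own. Each camera call takes 0.05 s, during which the arm holds its last target. There are 200 camera calls.

## Working session

There is one attempt and no reset: what is moved stays moved. The work goes in short steps, Python scripts to look and compute and a tool call to move; the robot and the scene stay as the last step left them, time stands still between calls to the robot, and variables do not carry over. Pictures are saved under pics/ and viewed, at most 10 in all, crops included, and the job is handed in when it is done.

Besides the shell and the picture viewer there is one more tool, called after "Emit:" in YAML: its name, and indented under it one key for each argument. send_rows: Moves the arm, as the interface text tells. Its arguments: {"type":"object","properties":{"slide":{"type":"array"},"roll":{"type":"array"},"jaw":{"type":"array"},"squeeze":{"type":"number"}},"required":["slide","roll","jaw"]}

```bash
mkdir -p pics
python3 - <<'E'
from workcell import *
import cv2,numpy as np
s=sense();print({k:np.round(v,3).tolist() for k,v in s.items()})
for n in("top","scene"):
    c=capture(n);print(n,c["fovy"],c["cx"],c["cy"],np.round(c["T"],4).tolist())
    cv2.imwrite(f"pics/{n}0.png",c["frame"][:,:,::-1])
c=capture("wrist");print(c["fovy"],c["cx"],c["cy"],np.round(c["mount"],4).tolist())
E
```

```text
{'clock': 0.0, 'joints': [-1.242, 0.241, 0.004, 1.335, 0.0, 1.571], 'joint_vel': [-0.002, -0.001, -0.001, 0.0, -0.002, -0.001], 'effort': [-0.0, -37.232, 25.241, 0.017, -0.0, 0.0], 'tool_pos': [161.23, -472.569, 204.001], 'tool_rot': [0.987, 0.164, -0.0, -0.001], 'force': [0.296, 0.714, -0.196], 'ft_torque': [0.059, -0.01, -0.005], 'grasp_force': 0.0, 'gripper_width': 85.298}
top 47.10139613548841 276.0922758908179 207.84573107296347 [[-0.024, -0.9903, 0.1369, 504.2931], [-0.9997, 0.0233, -0.0066, -141.9199], [0.0033, -0.1371, -0.9906, 944.1035], [0.0, 0.0, 0.0, 1.0]]
scene 52.69321228600127 279.48433661410473 209.78970916725245 [[-0.7329, -0.519, 0.4399, 229.6365], [-0.6803, 0.5665, -0.465, 271.209], [-0.0079, -0.6401, -0.7683, 748.0721], [0.0, 0.0, 0.0, 1.0]]
61.674230313736174 283.8631219152511 201.7784213039614 [[0.0008, -0.9545, -0.2983, 76.4642], [1.0, 0.001, -0.0005, 0.075], [0.0008, -0.2983, 0.9545, -168.7843], [0.0, 0.0, 0.0, 1.0]]
```

View pics/top0.png

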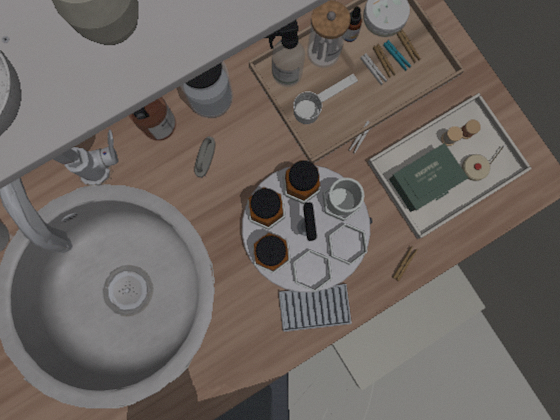

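View pics/scene0.png

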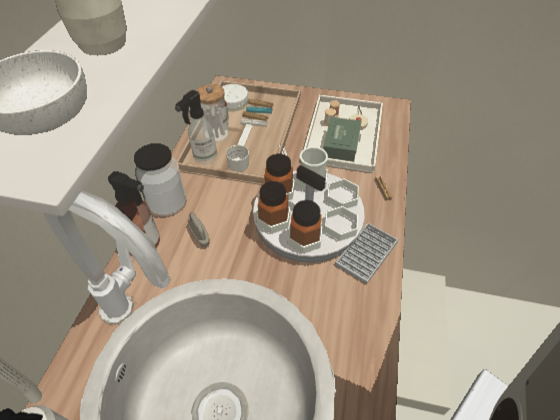

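The top view shows the turntable at about (307,227), the handle bar from (306,204) to (312,240), and lids at (303,178), (265,205) and (271,250). The empty front pocket is at (311,268) and the pan at (315,307). The scene view agrees with this.

```bash
cat > h.py <<'E'
import numpy as np,cv2
from workcell import *
from scipy.spatial.transform import Rotation as R
def ray(c,T,u,v,z):
    f=210/np.tan(np.radians(c["fovy"]/2)); d=T[:3,:3]@np.array([(u-c["cx"])/f,(v-c["cy"])/f,1]); o=T[:3,3]
    return (o+d*(z-o[2])/d[2])
def proj(c,T,p):
    f=210/np.tan(np.radians(c["fovy"]/2)); q=T[:3,:3].T@(np.array(p)-T[:3,3]); return [c["cx"]+f*q[0]/q[2],c["cy"]+f*q[1]/q[2]]
def toolT(s):
    T=np.eye(4);T[:3,:3]=R.from_quat(s["tool_rot"]).as_matrix();T[:3,3]=s["tool_pos"];return T
E
python3 - <<'E'
from h import *
c=capture("top");T=np.array(c["T"])
for n,u,v,z in [("bar1",306,204,149),("bar2",312,240,149),("lidL",271,250,133),("lidB",265,205,133),("lidF",303,178,133),("front",311,269,62),("right",346,243,62),("pan",315,307,13),("tt",307,227,38)]:
    print(n,ray(c,T,u,v,z).round(1))
f=cv2.resize(c["frame"][150:340,220:400],None,fx=3,fy=3,interpolation=cv2.INTER_CUBIC);cv2.imwrite("pics/top1.png",f[:,:,::-1])
s=sense();print(R.from_quat(s["tool_rot"]).as_matrix().round(3).tolist())
E
```

```text
bar1 [ 619.5 -197.2  149. ]
bar2 [ 559.2 -205.2  149. ]
lidL [ 545.2 -137.   133. ]
lidB [ 621.7 -128.6  133. ]
lidF [ 667.  -194.7  133. ]
front [ 512.6 -208.5   62. ]
right [ 558.3 -274.2   62. ]
pan [ 441.4 -217.4   13. ]
tt [ 591.7 -205.4   38. ]
[[0.946, 0.323, -0.0], [0.323, -0.946, 0.001], [-0.0, -0.001, -1.0]]
```

View pics/top1.png

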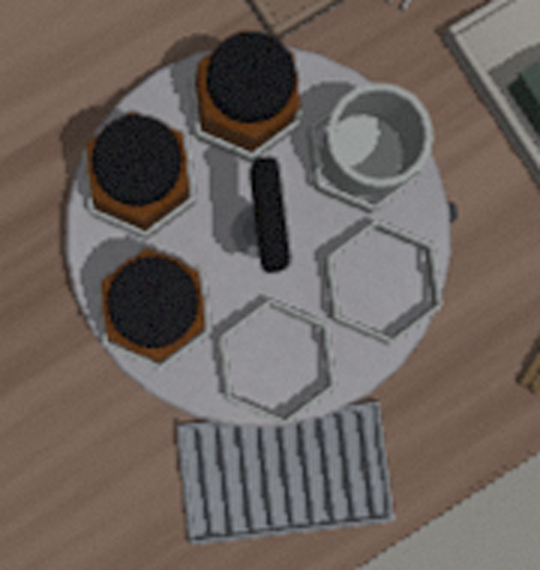

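Emit:
send_rows:
  slide:
    - [20,-5,-40]
    - [65,-15,-56]
    - [110,-26,-56]
    - [155,-37,-56]
    - [200,-47,-56]
    - [245,-58,-56]
    - [290,-69,-56]
    - [335,-79,-56]
    - [380,-90,-56]
    - [425,-100,-56]
    - [460,-109,-56]
    - [492,-116,-56]
  roll: [1,2,3,4,5,6,7,8,9,10,11,12]
  jaw: [45,45,45,45,45,45,45,45,45,45,45,45]

```text
clock: 1.7
tool_pos: [590.7, -203.4, 260.3]
tool_rot: [0.998, 0.06, -0.0, -0.0]
force: [0.3, -1.3, -0.4]
gripper_width: 45.2
grasp_force: 0.0
```

Run:
```python
from h import *
import workcell
print([n for n in dir(workcell) if not n.startswith('__')], globals().get('pinch_z'))
s=sense();c=capture("wrist");print({k:np.round(s[k],3).tolist() for k in("clock","tool_pos","tool_rot","joints","gripper_width","force")})
T=toolT(s)@np.array(c["mount"]);print("hyp bar",[np.round(proj(c,T,p)).tolist() for p in ((619.5,-197.2,149),(559.2,-205.2,149),(589,-203.5,149))])
cv2.imwrite("pics/w1.png",c["frame"][:,:,::-1])
```

```text
['MotionError', 'capture', 'close_job', 'pinch_z', 'sense'] 18.700000000000003
{'clock': 1.7, 'tool_pos': [590.653, -203.426, 260.34], 'tool_rot': [0.998, 0.06, -0.0, -0.0], 'joints': [-0.332, 0.494, 0.516, 1.594, -0.0, 2.69], 'gripper_width': 45.202, 'force': [0.318, -1.255, -0.375]}
hyp bar [[281.0, 153.0], [282.0, 224.0], [284.0, 191.0]]
```

View pics/w1.png

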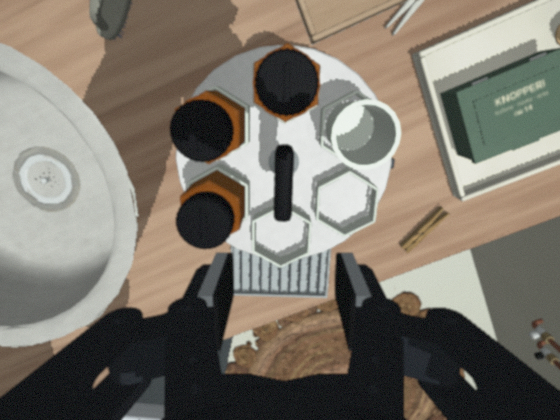

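Emit:
send_rows:
  slide:
    - [-1,0,40]
    - [-1,0,80]
    - [-1,0,110]
    - [-1,0,130]
    - [-1,0,141]
    - [-1,0,141]
    - [-1,0,141]
    - [-1,0,141]
    - [-1,0,141]
    - [-1,0,141]
    - [-1,0,141]
    - [-1,0,141]
  roll: [0,0,0,0,0,0,0,0,0,0,0,0]
  jaw: [45,45,45,45,45,45,30,20,10,10,10,10]
  squeeze: 40

```text
clock: 3.25
tool_pos: [589.2, -202.9, 121.4]
tool_rot: [0.998, 0.06, 0.001, -0.001]
force: [0.1, 4.5, 4.1]
gripper_width: 13.2
grasp_force: 39.0
```

Emit:
send_rows:
  slide:
    - [0,0,0]
    - [0,0,0]
    - [0,0,0]
    - [0,0,0]
    - [0,0,0]
    - [0,0,0]
    - [0,0,0]
    - [0,0,0]
    - [0,0,0]
    - [0,0,0]
    - [0,0,0]
    - [0,0,0]
  roll: [-5,-11,-17,-23,-29,-35,-41,-47,-53,-57,-60,-60]
  jaw: [10,10,10,10,10,10,10,10,10,10,10,10]

```text
clock: 4.75
tool_pos: [590.2, -204.8, 121.4]
tool_rot: [0.835, 0.55, 0.002, 0.001]
force: [3.8, 2.1, 3.3]
gripper_width: 12.9
grasp_force: 54.7
```

Emit:
send_rows:
  slide:
    - [0,0,0]
    - [0,0,0]
    - [0,0,0]
    - [0,0,0]
    - [0,0,0]
    - [0,0,0]
  roll: [0,0,0,0,0,0]
  jaw: [10,10,20,35,45,45]

```text
clock: 5.5
tool_pos: [587.9, -204.5, 119.1]
tool_rot: [0.835, 0.551, -0.001, -0.001]
force: [1.3, -0.2, -0.3]
gripper_width: 45.1
grasp_force: 0.0
```

Run:
```python
from h import *
s=sense();print({k:np.round(s[k],3).tolist() for k in("tool_pos","force","joints")}, R.from_quat(s["tool_rot"]).as_matrix().round(3).tolist())
```

```text
{'tool_pos': [587.902, -204.477, 119.15], 'force': [1.267, -0.222, -0.329], 'joints': [-0.335, 0.53, 0.209, 1.252, -0.0, 1.64]} [[0.393, 0.92, -0.002], [0.92, -0.393, 0.001], [-0.0, -0.002, -1.0]]
```

Emit:
send_rows:
  slide:
    - [0,0,-30]
    - [0,0,-75]
    - [0,0,-111]
    - [-10,-20,-111]
    - [-25,-45,-111]
    - [-38,-71,-111]
    - [-38,-71,-111]
  roll: [0,0,0,0,0,0,0]
  jaw: [45,45,45,55,66,66,66]

```text
clock: 6.38
tool_pos: [506.6, -211.7, 231.2]
tool_rot: [0.835, 0.55, -0.0, -0.0]
force: [0.3, -0.7, 0.2]
gripper_width: 66.2
grasp_force: 0.0
```

Run:
```python
from h import *
s=sense();c=capture("wrist")
T=toolT(s)@np.array(c["mount"]);print(s["tool_pos"])
print("hyp lid top",np.round(proj(c,T,(507.4,-212,133))).tolist(),"bar ctr",np.round(proj(c,T,(589,-203.5,149))).tolist())
cv2.imwrite("pics/w2.png",c["frame"][:,:,::-1])
c=capture("top");T=np.array(c["T"]);print("top hyp lid",np.round(proj(c,T,(507.4,-212,133))-np.array([220,150]))*3)
f=cv2.resize(c["frame"][150:340,220:400],None,fx=3,fy=3,interpolation=cv2.INTER_CUBIC);cv2.imwrite("pics/top2.png",f[:,:,::-1])
```

```text
[ 506.58011828 -211.73088847  231.2489448 ]
hyp lid top [285.0, 193.0] bar ctr [386.0, 145.0]
top hyp lid [288. 366.]
```

View pics/w2.png

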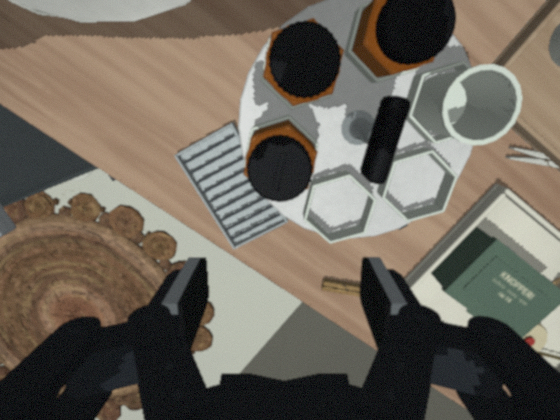

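View pics/top2.png

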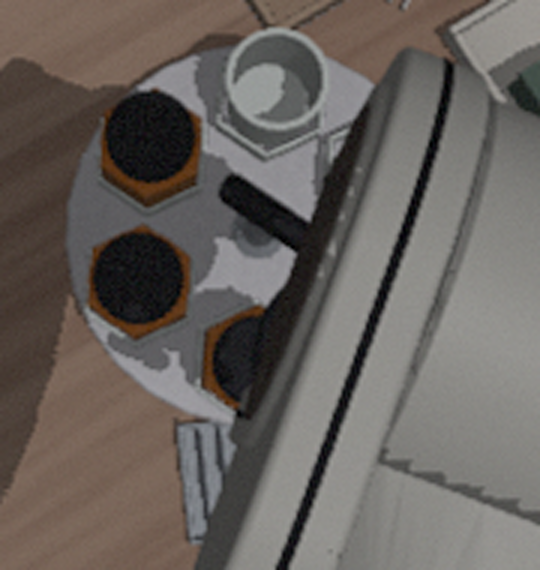

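The front lid centre is about (281,168) in the wrist view, where a full click would put it at (285,193). The bar is also tilted about 13° from the tool. So the table turned only about 47°: the bar slipped in the fingers. I'll re-grip aligned with the bar, squeeze harder and turn the rest.

Emit:
send_rows:
  slide:
    - [10,20,0]
    - [25,45,0]
    - [39,71,0]
    - [39,71,40]
    - [39,71,75]
    - [39,71,100]
    - [39,71,112]
    - [39,71,112]
    - [39,71,112]
    - [39,71,112]
    - [39,71,112]
    - [39,71,112]
  roll: [4,9,13,13,13,13,13,13,13,13,13,13]
  jaw: [50,45,45,45,45,45,45,35,20,8,8,8]
  squeeze: 100

```text
clock: 7.98
tool_pos: [590.6, -204.3, 120.8]
tool_rot: [0.892, 0.453, 0.002, 0.002]
force: [1.9, -1.1, 6.3]
gripper_width: 10.2
grasp_force: 98.0
```

Emit:
send_rows:
  slide:
    - [0,0,0]
    - [0,0,0]
    - [0,0,0]
    - [0,0,0]
    - [0,0,0]
    - [0,0,0]
    - [0,0,0]
    - [0,0,0]
    - [0,0,0]
    - [0,0,0]
  roll: [0,0,-3,-6,-9,-12,-14,-15,-15,-15]
  jaw: [8,8,8,8,8,8,8,8,8,8]

```text
clock: 9.22
tool_pos: [591.0, -204.6, 120.8]
tool_rot: [0.825, 0.565, 0.002, 0.002]
force: [4.0, -0.4, 5.6]
gripper_width: 9.9
grasp_force: 99.6
```

Emit:
send_rows:
  slide:
    - [0,0,0]
    - [0,0,0]
    - [0,0,0]
    - [0,0,-30]
    - [0,0,-75]
    - [0,0,-111]
    - [-10,-20,-111]
    - [-25,-45,-111]
    - [-40,-70,-111]
    - [-40,-70,-111]
  roll: [0,0,0,0,0,0,0,0,0,0]
  jaw: [20,35,45,45,45,45,55,66,66,66]

```text
clock: 10.48
tool_pos: [507.3, -215.8, 230.0]
tool_rot: [0.825, 0.565, -0.0, -0.001]
force: [0.2, -0.1, -0.5]
gripper_width: 66.5
grasp_force: 0.0
```

Run:
```python
from h import *
s=sense();c=capture("wrist")
T=toolT(s)@np.array(c["mount"]);print(s["tool_pos"],s["joints"].__repr__(),R.from_quat(s["tool_rot"]).as_matrix().round(3).tolist())
print("hyp lid top",np.round(proj(c,T,(507.4,-212,133))).tolist(),"bar",[np.round(proj(c,T,(589+a*.407,-203.5+a*.914,149))).tolist() for a in(-32,0,32)])
cv2.imwrite("pics/w3.png",c["frame"][:,:,::-1])
```

```text
[ 507.33702772 -215.82763674  230.0262776 ] array([-4.02196110e-01,  3.36916242e-01,  2.01430986e-01,  1.43677390e+00,
       -4.02470500e-05,  1.53938803e+00]) [[0.362, 0.932, -0.001], [0.932, -0.362, 0.001], [0.0, -0.001, -1.0]]
hyp lid top [282.0, 189.0] bar [[379.0, 188.0], [385.0, 144.0], [391.0, 97.0]]
```

View pics/w3.png

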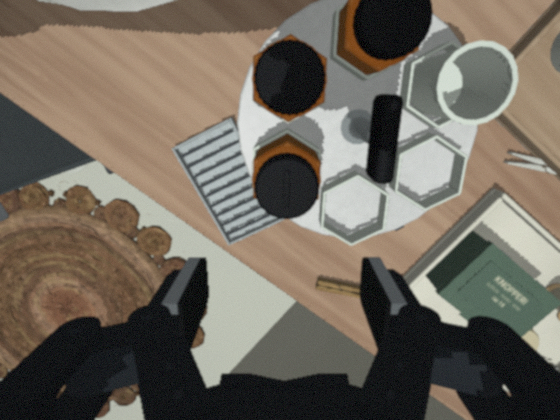

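Run:
```python
from h import *
s=sense();c=capture("wrist");T=toolT(s)@np.array(c["mount"])
P=lambda u,v,z:ray(c,T,u,v,z)[:2]
az=lambda d:np.degrees(np.arctan2(d[1],d[0]))
a,b=P(175,150,13),P(230,243,13);print("pan front edge",a.round(),b.round(),"carousel x az",az(a-b)-90)
m=(a+b)/2;print("mid->C az",az(np.array([589,-203.5])-m),np.hypot(*(np.array([589,-203.5])-m)))
print("bar az",az(P(388,97,149)-P(381,181,149)))
C=np.array([589,-203.5])
for n,u,v,z in(("pk1",353,204,62),("pk2",430,171,62),("lid",287,187,133),("lid2",290,79,133),("lid3",391,24,133)):
    p=P(u,v,z);print(n,p.round(1),az(p-C).round(1),np.hypot(*(p-C)).round(1))
```

```text
pan front edge [ 403. -158.] [ 414. -282.] carousel x az 5.352116687013847
mid->C az 5.154153051701483 181.27047775436552
bar az 68.89432721465742
pk1 [ 562.3 -269.7] -112.0 71.4
pk2 [ 642.7 -264.6] -48.7 81.3
lid [ 513.1 -211.6] -173.9 76.4
lid2 [ 543.6 -137.9] 124.7 79.7
lid3 [ 620.7 -129.7] 66.8 80.3
```

Emit:
send_rows:
  slide:
    - [3,1,30]
    - [6,3,70]
    - [6,3,100]
    - [6,3,118]
    - [6,3,126]
    - [6,3,126]
    - [6,3,126]
    - [6,3,126]
    - [6,3,126]
    - [6,3,126]
  roll: [0,0,0,0,0,0,0,0,0,0]
  jaw: [66,66,66,66,66,66,58,50,46,44]
  squeeze: 20

```text
clock: 11.82
tool_pos: [514.4, -211.4, 104.5]
tool_rot: [0.825, 0.565, 0.0, 0.0]
force: [-0.4, 0.8, 2.2]
gripper_width: 43.9
grasp_force: 1.0
```

Run:
```python
from h import *
s=sense();print({k:np.round(s[k],3).tolist() for k in("tool_pos","force","ft_torque","joints","effort","grasp_force","gripper_width")})
```

```text
{'tool_pos': [514.423, -211.369, 104.457], 'force': [-0.433, 0.837, 2.219], 'ft_torque': [0.01, 0.103, -0.0], 'joints': [-0.39, 0.411, -0.022, 1.137, 0.0, 1.55], 'effort': [-0.004, -42.685, 23.288, -0.254, -0.002, -0.001], 'grasp_force': 1.005, 'gripper_width': 43.929}
```

Emit:
send_rows:
  slide:
    - [0,0,0]
    - [0,0,0]
    - [0,0,0]
  roll: [0,0,0]
  jaw: [41,38,38]

```text
clock: 12.2
tool_pos: [514.4, -211.4, 105.3]
tool_rot: [0.825, 0.565, 0.0, 0.001]
force: [-2.9, 1.1, 8.0]
gripper_width: 38.1
grasp_force: 4.0
```

Run:
```python
from h import *
s=sense();print({k:np.round(s[k],3).tolist() for k in("tool_pos","force","ft_torque","grasp_force","gripper_width")})
c=capture("wrist")
cv2.imwrite("pics/w4.png",c["frame"][:,:,::-1])
```

```text
{'tool_pos': [514.433, -211.411, 105.339], 'force': [-2.928, 1.103, 8.002], 'ft_torque': [0.293, 0.658, -0.014], 'grasp_force': 3.984, 'gripper_width': 38.129}
```

View pics/w4.png

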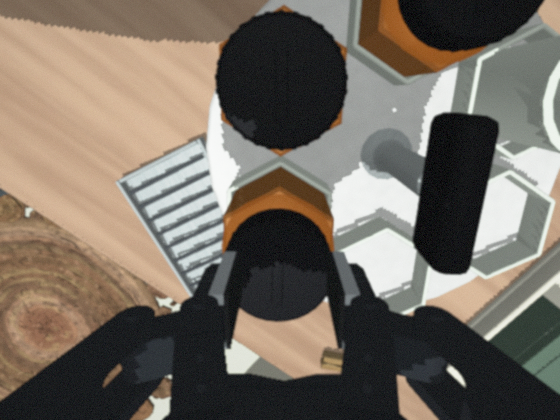

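The wrist view shows the lid centred between the fingers, with the lid top at about (283,268). But the jaw closes past 51 mm with hardly any force while pushing the tool up. I'll reopen, raise a little, and close in steps.

Emit:
send_rows:
  slide:
    - [0,0,0]
    - [0,0,0]
    - [0,0,-3]
    - [0,0,-5]
    - [0,0,-5]
  roll: [0,0,0,0,0]
  jaw: [50,60,60,60,60]
  squeeze: 20

```text
clock: 12.88
tool_pos: [514.5, -211.4, 109.1]
tool_rot: [0.825, 0.565, 0.0, 0.0]
force: [-0.7, 0.7, 0.1]
gripper_width: 59.9
grasp_force: 0.0
```

Emit:
send_rows:
  slide:
    - [0,0,0]
    - [0,0,0]
    - [0,0,0]
  roll: [0,0,0]
  jaw: [52,49,49]

```text
clock: 13.25
tool_pos: [514.3, -211.3, 108.8]
tool_rot: [0.825, 0.565, -0.0, -0.0]
force: [-0.3, -0.1, 0.9]
gripper_width: 49.1
grasp_force: 0.0
```

Emit:
send_rows:
  slide:
    - [0,0,0]
    - [0,0,0]
    - [0,0,0]
  roll: [0,0,0]
  jaw: [45,43,43]

```text
clock: 13.62
tool_pos: [514.3, -211.3, 108.9]
tool_rot: [0.825, 0.565, 0.0, -0.0]
force: [0.7, -0.4, 0.3]
gripper_width: 42.8
grasp_force: 0.0
```

Emit:
send_rows:
  slide:
    - [0,0,0]
    - [0,0,0]
    - [0,0,0]
    - [0,0,0]
  roll: [0,0,0,0]
  jaw: [38,35,35,35]

```text
clock: 14.12
tool_pos: [514.3, -211.3, 108.9]
tool_rot: [0.825, 0.565, 0.0, -0.0]
force: [0.2, -0.2, -0.5]
gripper_width: 35.1
grasp_force: 0.0
```

With the tool at 109 mm nothing is touched, even at 35 mm opening. So the open fingertips stand well above the TCP and are only level with the lid's top. That also explains the weak grip on the bar. I'll open, roll away from the bar's end, and go lower in stages while watching the force.

Emit:
send_rows:
  slide:
    - [0,0,-15]
    - [0,0,-25]
    - [0,0,-25]
    - [0,0,-25]
    - [0,0,-25]
    - [0,0,-10]
    - [0,0,0]
    - [0,0,7]
    - [0,0,14]
    - [0,0,14]
  roll: [0,-5,-15,-25,-25,-25,-25,-25,-25,-25]
  jaw: [40,60,68,68,68,68,68,68,68,68]

```text
clock: 15.38
tool_pos: [513.8, -211.1, 94.1]
tool_rot: [0.683, 0.73, -0.0, -0.001]
force: [-0.7, -0.4, -0.1]
gripper_width: 68.0
grasp_force: 0.0
```

Emit:
send_rows:
  slide:
    - [0,0,3]
    - [0,0,6]
    - [0,0,8]
    - [0,0,8]
  roll: [0,0,0,0]
  jaw: [68,68,68,68]

```text
clock: 15.88
tool_pos: [514.2, -211.2, 86.8]
tool_rot: [0.683, 0.73, -0.0, -0.0]
force: [-0.9, -0.0, -0.4]
gripper_width: 68.0
grasp_force: 0.0
```

Emit:
send_rows:
  slide:
    - [0,0,0]
    - [0,0,0]
    - [0,0,0]
    - [0,0,0]
  roll: [0,0,0,0]
  jaw: [58,52,47,47]

```text
clock: 16.38
tool_pos: [513.8, -211.4, 87.1]
tool_rot: [0.683, 0.73, -0.0, -0.0]
force: [-3.2, -0.1, 3.7]
gripper_width: 49.7
grasp_force: 22.0
```

Emit:
send_rows:
  slide:
    - [0,0,0]
    - [0,0,0]
    - [0,0,0]
    - [0,0,0]
  roll: [-3,-6,-9,-10]
  jaw: [44,44,44,44]

```text
clock: 16.88
tool_pos: [513.7, -211.3, 87.2]
tool_rot: [0.617, 0.787, -0.0, -0.0]
force: [-4.7, 0.7, 6.3]
gripper_width: 49.9
grasp_force: 22.1
```

Run:
```python
from h import *
s=sense();print({k:np.round(s[k],3).tolist() for k in("tool_pos","force","ft_torque","effort","grasp_force","gripper_width")})
c=capture("wrist");cv2.imwrite("pics/w5.png",c["frame"][:,:,::-1])
```

```text
{'tool_pos': [513.745, -211.269, 87.152], 'force': [-4.676, 0.736, 6.319], 'ft_torque': [0.027, 1.129, -0.156], 'effort': [0.975, -41.623, 23.963, -1.823, 0.533, -0.045], 'grasp_force': 22.146, 'gripper_width': 49.944}
```

View pics/w5.png

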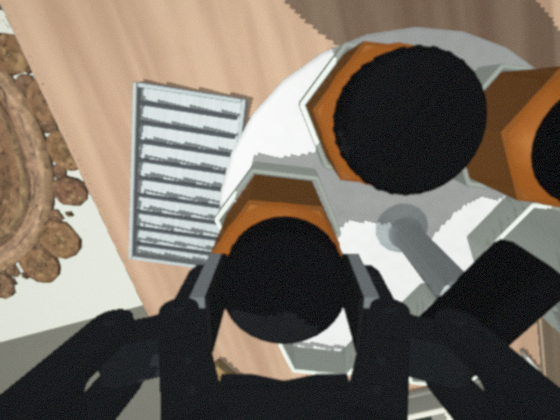

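Emit:
send_rows:
  slide:
    - [0,0,0]
    - [0,0,0]
    - [0,0,0]
    - [0,0,0]
  roll: [-3,-6,-9,-10]
  jaw: [44,44,44,44]

```text
clock: 17.42
tool_pos: [513.6, -211.2, 87.2]
tool_rot: [0.546, 0.838, -0.0, -0.0]
force: [-5.3, 0.8, 6.0]
gripper_width: 49.6
grasp_force: 22.2
```

```bash
cat > g.py <<'E'
from h import *
s=sense();print({k:np.round(s[k],3).tolist() for k in("tool_pos","force","ft_torque","grasp_force","gripper_width")},"az",np.degrees(np.arctan2(*toolT(s)[[1,0],0])))
E
python3 g.py
```

```text
{'tool_pos': [513.565, -211.213, 87.175], 'force': [-5.301, 0.816, 5.99], 'ft_torque': [0.044, 1.228, -0.101], 'grasp_force': 22.22, 'gripper_width': 49.63} az 113.83673510718633
```

Run:
```python
from h import *
c=capture("wrist")["frame"][:,:,::-1];p=cv2.imread("pics/w5.png")
g=[cv2.resize(np.clip((x[205:350,210:355].astype(float))*5,0,255).astype(np.uint8),None,fx=2.7,fy=2.7,interpolation=cv2.INTER_CUBIC) for x in(cv2.imread("pics/w5.png"),c)]
cv2.imwrite("pics/cmp.png",np.hstack(g))
```

```text
(no output)
```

View pics/cmp.png

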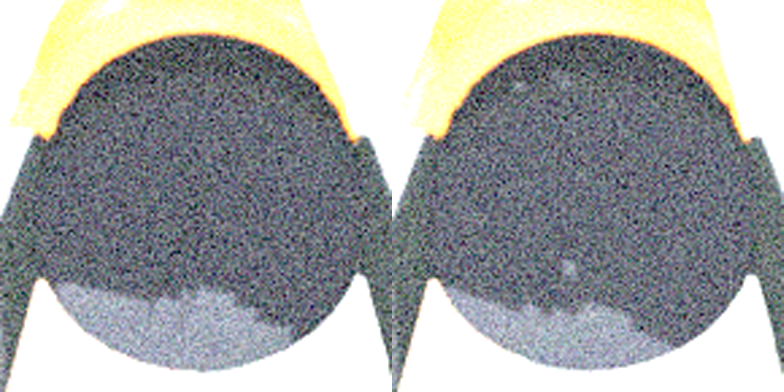

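Emit:
send_rows:
  slide:
    - [0,0,0]
    - [0,0,0]
    - [0,0,0]
    - [0,0,0]
    - [0,0,0]
    - [0,0,0]
  roll: [-5,-10,-15,-20,-25,-25]
  jaw: [44,44,44,44,44,44]

```text
clock: 18.23
tool_pos: [513.5, -211.1, 87.4]
tool_rot: [0.352, 0.936, -0.0, -0.001]
force: [-5.0, 0.9, 7.0]
gripper_width: 49.8
grasp_force: 22.3
```

```bash
python3 g.py
```

```text
{'tool_pos': [513.465, -211.149, 87.361], 'force': [-5.043, 0.948, 6.984], 'ft_torque': [0.159, 1.392, 0.004], 'grasp_force': 22.307, 'gripper_width': 49.823} az 138.83271050732512
```

Emit:
send_rows:
  slide:
    - [0,0,0]
    - [0,0,0]
    - [0,0,0]
  roll: [-4,-8,-9]
  jaw: [44,44,44]

```text
clock: 18.6
tool_pos: [513.1, -211.1, 87.3]
tool_rot: [0.277, 0.961, -0.0, -0.001]
force: [-5.7, 0.5, 7.8]
gripper_width: 50.2
grasp_force: 22.3
```

```bash
python3 g.py
```

```text
{'tool_pos': [513.121, -211.121, 87.282], 'force': [-5.736, 0.474, 7.795], 'ft_torque': [0.172, 1.479, -0.118], 'grasp_force': 22.311, 'gripper_width': 50.174} az 147.84254191510723
```

Emit:
send_rows:
  slide:
    - [0,0,-1]
    - [0,0,-2]
    - [0,0,-3]
    - [0,0,-4]
    - [0,0,-5]
    - [0,0,-5]
  roll: [0,0,0,0,0,0]
  jaw: [44,44,44,44,44,44]

```text
clock: 19.35
tool_pos: [514.5, -211.3, 92.0]
tool_rot: [0.277, 0.961, 0.0, 0.0]
force: [-2.1, 0.0, -1.1]
gripper_width: 50.0
grasp_force: 21.5
```

```bash
python3 g.py
```

```text
{'tool_pos': [514.524, -211.329, 91.995], 'force': [-2.102, 0.001, -1.082], 'ft_torque': [-0.058, 0.19, -0.029], 'grasp_force': 21.485, 'gripper_width': 50.049} az 147.84200766134882
```

Emit:
send_rows:
  slide:
    - [0,0,-1]
    - [0,0,-2]
    - [0,0,-3]
    - [0,0,-4]
    - [0,0,-4]
    - [0,0,-4]
  roll: [0,0,0,0,0,0]
  jaw: [44,44,44,44,44,44]

```text
clock: 20.1
tool_pos: [514.2, -211.3, 96.0]
tool_rot: [0.277, 0.961, -0.0, 0.0]
force: [-1.0, -0.4, -0.2]
gripper_width: 50.0
grasp_force: 21.6
```

Run:
```python
from h import *
F=[]
for i in range(8): 
    im=capture("wrist");F.append(sense()["force"])
print(np.mean(F,0).round(2),np.std(F,0).round(2)); np.save("lift9.npy",im["frame"])
```

```text
[-1.68 -0.5   0.36] [0.48 0.32 0.57]
```

Emit:
send_rows:
  slide:
    - [0,0,-4]
    - [0,0,-10]
    - [0,0,-17]
    - [0,0,-25]
    - [0,0,-33]
    - [0,0,-41]
    - [0,0,-49]
    - [0,0,-57]
    - [0,0,-64]
    - [0,0,-69]
    - [0,0,-71]
    - [0,0,-71]
  roll: [0,0,0,0,0,0,0,0,0,0,0,0]
  jaw: [44,44,44,44,44,44,44,44,44,44,44,44]
  squeeze: 30

```text
clock: 22.0
tool_pos: [514.3, -211.3, 166.9]
tool_rot: [0.277, 0.961, -0.0, -0.0]
force: [-0.0, 0.3, -0.9]
gripper_width: 49.3
grasp_force: 34.0
```

Run:
```python
from h import *
F=[]
for i in range(6):
    c=capture("wrist");F.append(sense()["force"])
s=sense();print(np.mean(F,0).round(2),s["grasp_force"],s["gripper_width"],s["tool_pos"],s["clock"])
T=toolT(s)@np.array(c["mount"]);a=c["frame"].astype(int)
L=np.load("lift9.npy").astype(int)
def amber(a): return (a[...,0]>a[...,2]*2.2)&(a[...,0]>60)
for n,x in(("lift9",L),("now",a)):
    m=amber(x).astype(np.uint8);_,_,st,ce=cv2.connectedComponentsWithStats(m);print(n,[(st[i].tolist()) for i in range(1,len(st)) if st[i,4]>200])
    g=x[230:330,225:345].mean(2);print("lid dark frac",(g<50).mean())
for h in(38,58):  # projected jar top at shoulder / mouth if seated
    print("shoulder",np.round(proj(c,T,(511,-211.5,h+66))).tolist(),"mouth",np.round(proj(c,T,(511,-211.5,h+92))).tolist())
```

```text
[ 0.01  0.11 -0.56] 33.96500141476281 49.038087697119416 [ 514.12621535 -211.21504815  166.64076311] 22.3
lift9 [[359, 146, 137, 130, 5563], [220, 167, 126, 89, 5163], [431, 260, 129, 70, 3259]]
lid dark frac 0.912
now [[344, 135, 92, 92, 2391], [237, 148, 92, 79, 5078], [399, 214, 100, 92, 2987]]
lid dark frac 0.9285
shoulder [281.0, 204.0] mouth [280.0, 216.0]
shoulder [280.0, 213.0] mouth [280.0, 228.0]
```

Run:
```python
from h import *
s=sense();c=capture("wrist");T=toolT(s)@np.array(c["mount"]);g=cv2.GaussianBlur(c["frame"],(5,5),0).max(2).astype(float)
t=np.linspace(0,2*np.pi,72,endpoint=False)
for d in range(-16,17,2):
    o=[]
    for k in(120,60,0):
        a=np.radians(5.5+k+d);P=np.array([590.5+81*np.cos(a),-203.6+81*np.sin(a)])
        def samp(r):
            v=[]
            for x in t:
                u,w=proj(c,T,(P[0]+r*np.cos(x),P[1]+r*np.sin(x),133))
                if 0<=u<560 and 0<=w<420: v.append(g[int(w),int(u)]<45)
            return np.mean(v) if len(v)>20 else np.nan
        o.append(np.mean([samp(r) for r in(6,12,18,23)]).round(2))
    print(d,o)
```

```text
-16 [np.float64(0.46), np.float64(0.89), np.float64(0.85)]
-14 [np.float64(0.57), np.float64(0.89), np.float64(0.79)]
-12 [np.float64(0.64), np.float64(0.88), np.float64(0.76)]
-10 [np.float64(0.7), np.float64(0.89), np.float64(0.69)]
-8 [np.float64(0.77), np.float64(0.91), np.float64(0.65)]
-6 [np.float64(0.81), np.float64(0.92), np.float64(0.63)]
-4 [np.float64(0.89), np.float64(0.94), np.float64(0.6)]
-2 [np.float64(0.91), np.float64(0.95), np.float64(0.59)]
0 [np.float64(0.96), np.float64(0.99), np.float64(0.58)]
2 [np.float64(0.95), np.float64(1.0), np.float64(0.67)]
4 [np.float64(0.93), np.float64(0.98), np.float64(0.68)]
6 [np.float64(0.9), np.float64(0.96), np.float64(0.73)]
8 [np.float64(0.81), np.float64(0.93), np.float64(0.78)]
10 [np.float64(0.77), np.float64(0.89), np.float64(0.83)]
12 [np.float64(0.69), np.float64(0.83), np.float64(0.86)]
14 [np.float64(0.64), np.float64(0.79), np.float64(0.89)]
16 [np.float64(0.54), np.float64(0.72), np.float64(0.92)]
```

The two shut lids fit best at 0 to +2° from the click, so the turntable is still in its click. The lid is held about 80 mm up. Handing in.

```bash
python3 -c "
from workcell import *
print(close_job())"
```

```text
the job is handed in; nothing more can be done
None
```

I turned the carousel one click anticlockwise, twisted the front jar's lid loose anticlockwise and handed the job in with the lid held about 80 mm above its jar; camera and force readings agreed, but the judge returned no verdict.

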